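Fit the hatch panel over its quarter-turn fastener and hold it down

ROBOT

A 6-joint arm with a two-finger parallel gripper is mounted at the origin on a cart in front of the work surface, level with it; the furniture and walls round the work are solid. World frame = base frame: x ahead of the robot, y to its left, z up, the work surface at z = 0. Lengths are in m, angles in rad, forces in N, time in s.
With the tool pointing down it reaches from about 0.3 to 1 m from the base axis. Payload 5.1 kg.
Tool frame: the origin (TCP) lies midway between the tips of the shut fingers; the grasp point (between the pads) lies 19 mm behind it (r.grasp_offset is the distance from the TCP to the grasp point, in m); z points along the fingers, y is the line along which they close (so a half turn about z gives the same grasp; the last joint's range is limited). The gripper opens to 95 mm and grips with 3 to 60 N. Pads are 20 mm wide; open, the fingers measure 119 mm over their backs; the gripper's body (75 mm by 180 mm) begins 59 mm behind the grasp point.
Start: joints at [-0.083, 0.124, 1.65, -0, 1.367, -0.083], TCP at [0.65, -0, 0.215] pointing down, gripper open.
Joint ranges: [-2.61, 2.61], [-1.02, 2.33], [0.03, 2.71], [-1.35, 4.49], [0.32, 2.68], [-2.91, 2.91]. Speed limits (rad/s): [2.57, 2.57, 3.14, 3.14, 3.14, 3.14].

INTERFACE

Orientations are given as [roll, pitch, yaw] about the fixed x, y, z axes, in that order (R = Rz(yaw) Ry(pitch) Rx(roll)).
In Python, from station import telemetry, imaging, r gives the robot as it stands.
- The arm moves only by the tool jog_arm, never from a script. Its argument "commands" is a list of rows, each an object of numbers: "dx", "dy", "dz": the shift along the tool's x, y, z in mm; "ax", "ay", "az": the turn, a rotation vector about the tool's x, y, z in degrees; "claw": the opening, from -1 (shut) to 1 (fully open). A call has 1 to 8 rows; each row shifts and turns the commanded pose from where the row before left it, along the tool's axes as they then stand; what a row does not reach is not made up. A row lasts 1/12 s, in which the tool goes at most 41.7 mm and 7.16 degrees, less where a joint would pass 70% of its speed; a pose out of reach is approached as far as the arm can. A call is refused whole if a number of a shift passes 41.7 or a number of a turn 7.16, either way. A call with a gripper value outside its range is refused whole. The fingers move at their own pace and stop on an object; the grip force is fixed at half the most. Time passes only in rows, so rows that do not move let the fingers close. It gives the time, the measured TCP pose, the force, the opening and the grip force at its end, in the units of the state.
- telemetry.read_state(): the state, without advancing time (a new reading comes with each control period).
- imaging.grab_frame(name): name is "scene" or "top" or "wrist"; returns a dict with "img" (384x512x3 uint8, blue, green, red), "z_map" (384x512 float32, m along the optical axis (not along the pixel's ray), 0 where there is no reading), "camera_matrix" (3x3 intrinsics, pixels), "R" (3x3) and "t" (3): a world point X has camera coordinates R X + t. Camera axes: x right, y down, z forward; pixel columns grow to the right and rows downward; lengths in m; the calibration is good to about 2 mm. A picture is of the moment at which its call begins.
- r.close_job(): hands the job in; it is judged then, once.
The state is a dict: "time": time; "joint_pos": joint angles; "qd": joint speeds; "effort": joint torques, N m; "tool_pos": TCP position; "tcp_rot": TCP orientation; "force": force on the tool from outside, world axes, zero at the start; "ft_torque": the same for the moment, N m; "width": finger opening in m; "grip_force": force on a finger pad.
Only numpy, scipy, OpenCV 4.12 (cv2) and the standard library are available. Lean on these libraries where they do the work, as an engineer would, in place of code of your own. Each camera call takes 0.05 s, during which the arm holds its last target. There are 200 camera calls.

TASK

Close the pump unit's service hatch: turn the wing of the quarter-turn fastener until it lines up with the tick marks across the open frame, as the panel's slot will lie, then fetch the panel by its handle and set it on the frame with the wing up through the slot. Sprung buttons keep it a little off the frame, so press it down flush all round and finish while still holding it pressed with the gripper, so that a colleague can lock the fastener; leave the vial, tin lid, tape roll, marker and cup where they are.

Things in the scene. Friction and masses are not known exactly. Their poses are not given: they have to be found in the camera images.
- frame_seat (a point): Centre of the aluminium hatch frame at its flat top face (164 x 116 mm round an opening, 60 mm above the table). x: along the unit's long side away from its knob front, y across, z up. The fastener's axis is at x = +50 mm, y = 0. The panel fits with its origin here and its axes along these.
- unit: Grey bench pump unit, case 220 x 170 mm, cannot be moved, level, yaw within 20 degrees. Origin: centre of its underside, below frame_seat, same axes. Near the frame's corners, at (+-64, +-45) mm, four rubber buttons (diameter 10 mm) stand 4 mm above the frame's face on springs: 6 N in all at the top, 10 N in all when pressed level with the face, more than the panel's weight.
- wing (a point): Centre of the steel wing head of the quarter-turn fastener, 15 mm above the frame's face. The wing is an upright bar 32 mm long (along this point's y), 10 mm wide (along x), from 8 to 22 mm above the face with a rounded top, on a neck of 10 mm diameter. It turns about the vertical axis through this point.
- stud (a joint): Turn of the fastener in rad, counter-clockwise seen from above. 0: the wing lies along the frame's y (along the tick marks), in line with the panel's slot. At the start it stands at 0.6 to 1.45. It has no stop near 0, turns against light friction (about 0.06 N m) and stays where it is left.
- panel: Loose grey access panel, 150 x 104 x 4 mm, about 0.2 kg, lying flat on the table with its handle up, yaw within about 30 degrees. Origin: centre of its underside; x along the 150 mm side, towards the end with the slot; z up. It fits the frame one way round only.
- slot (a point): Centre of the panel's through slot, at its underside, 50 mm from the panel's origin along its x. The slot measures 40 mm along the panel's y and 17 mm along x.
- handle (a point): Centre of the panel's black bar handle: bar 64 mm long (along the panel's x), 12 mm wide (y) and 12 mm high, at x = -5 mm, y = 0, z = 34 mm in the panel's frame, on two thin posts; 24 mm of free space between the bar and the panel's top face.
- vial: Small capped glass vial, 23 mm diameter, 58 mm high, standing upright; bystander, loose. Origin: centre of its underside.
- tin: Small round metal lid, 51 mm diameter, 13 mm high; bystander, loose. Origin: centre of its underside.
- tape: Roll of beige tape lying flat, 74 mm diameter, 19 mm high; bystander, loose. Origin: centre of its underside.
- marker_pen: Marker pen 132 mm long, 20 mm thick; bystander, loose.
- drinking_cup: Clear plastic cup, 74 mm diameter, 72 mm high, standing upright; bystander, loose. Origin: centre of its underside.

How it is judged:
By the outcome, as a careful person would: the job done as asked, in the order asked, and still so for the second after the job is handed in, while the arm keeps its last pose, push and grip.
It also fails if it takes over 61 s, if anything falls off the work surface, if the arm or the gripper's body presses on something with over 40 N, if the wrist force passes 120 N, or if a joint passes its speed limit or range.

## Working session

There is one attempt and no reset: what is moved stays moved. The work goes in short steps, Python scripts to look and compute and a tool call to move; the robot and the scene stay as the last step left them, time stands still between calls to the robot, and variables do not carry over. Pictures are saved under pics/ and viewed, at most 10 in all, crops included, and the job is handed in when it is done.

Besides the shell and the picture viewer there is one more tool, called after "Request:" by a JSON object that holds its "method" and its "body". jog_arm: Moves the arm, as the interface text tells. Its arguments: {"type":"object","properties":{"commands":{"type":"array","items":{"type":"object","properties":{"dx":{"type":"number"},"dy":{"type":"number"},"dz":{"type":"number"},"ax":{"type":"number"},"ay":{"type":"number"},"az":{"type":"number"},"claw":{"type":"number"}}}}},"required":["commands"]}

```bash
mkdir -p pics; ls; python3 - <<'E'
from station import telemetry, imaging, r
import cv2,numpy as np,pickle
F={}
for n in("scene","top","wrist"):
    f=imaging.grab_frame(n);F[n]=f;cv2.imwrite(f"pics/{n}0.png",f["img"]);print(n,f["camera_matrix"].round(1).tolist(),(-f["R"].T@f["t"]).round(3),(f["z_map"]>0).mean())
pickle.dump(F,open("f0.pkl","wb"))
s=telemetry.read_state();print(s)
E
```

```text
pics
scene [[422.5, 0.0, 254.7], [0.0, 422.5, 191.0], [0.0, 0.0, 1.0]] [ 0.013 -0.545  0.726] 0.9959971110026041
top [[443.6, 0.0, 254.5], [0.0, 443.6, 195.5], [0.0, 0.0, 1.0]] [ 0.335 -0.005  1.168] 0.9962158203125
wrist [[320.3, 0.0, 251.2], [0.0, 320.3, 191.2], [0.0, 0.0, 1.0]] [0.649 0.066 0.384] 0.9879353841145834
{'time': 0.15, 'joint_pos': array([-8.25957722e-02,  1.24337224e-01,  1.65132593e+00,  7.21264611e-06,
        1.36749961e+00, -8.26041860e-02]), 'qd': array([-0.0017023 , -0.00347293, -0.00454912, -0.00028154,  0.00193956,
        0.00128141]), 'effort': array([ 4.52342692e-04, -4.18191254e+01, -3.60470796e+01,  7.75244599e-02,
        4.69156180e-02, -8.73639601e-05]), 'tool_pos': array([6.49515356e-01, 1.58722787e-05, 2.13701448e-01]), 'tcp_rot': array([-3.14002848e+00, -1.36588213e-04,  1.57080317e+00]), 'force': array([-0.27715225,  0.11848901, -0.4647446 ]), 'ft_torque': array([-0.02960653, -0.02119953, -0.00700421]), 'grip_force': 0.0, 'width': 0.09521905204505293}
```

View pics/top0.png

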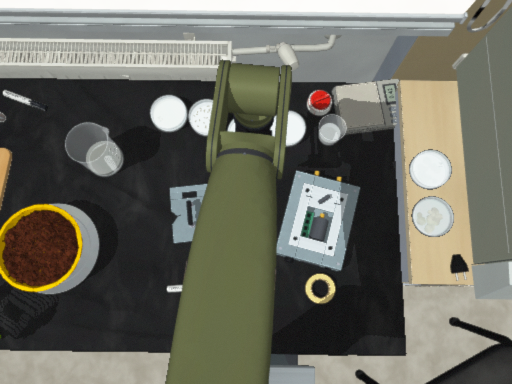

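View pics/scene0.png

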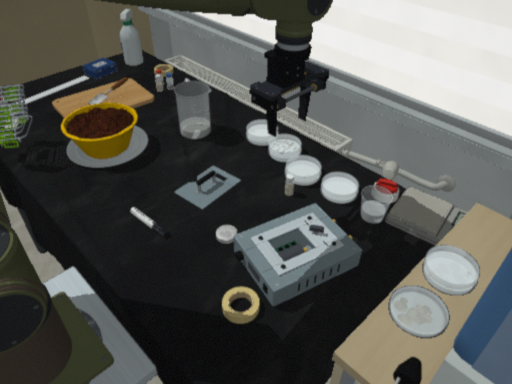

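```bash
cat > h.py <<'E'
import numpy as np,cv2
def world(f):
    K,R,t,z=f["camera_matrix"],f["R"],f["t"],f["z_map"]
    v,u=np.mgrid[:z.shape[0],:z.shape[1]]
    P=np.stack([(u-K[0,2])/K[0,0]*z,(v-K[1,2])/K[1,1]*z,z],-1)
    W=(P-t)@R; W[z==0]=np.nan
    return W
def proj(f,X):
    c=np.asarray(X)@f["R"].T+f["t"]; p=c@f["camera_matrix"].T; return p[...,:2]/p[...,2:]
E
python3 - <<'E'
import pickle,numpy as np,cv2
from h import *
F=pickle.load(open("f0.pkl","rb"))
for n,pts in dict(scene=[(318,230),(293,243),(198,205),(238,178),(210,178),(227,233),(290,185),(240,305),(150,222)],top=[(325,198),(318,222),(190,210),(172,188),(320,288)]).items():
    W=world(F[n])
    for p in pts: print(n,p,W[p[1],p[0]].round(3))
a=cv2.resize(F["scene"]["img"][155:285,165:365],None,fx=4,fy=4,interpolation=cv2.INTER_CUBIC)
cv2.imwrite("pics/c1.png",a)
E
```

```text
scene (318, 230) [ 0.558 -0.183  0.075]
scene (293, 243) [ 0.526 -0.144  0.027]
scene (198, 205) [0.466 0.124 0.003]
scene (238, 178) [0.615 0.137 0.001]
scene (210, 178) [0.539 0.162 0.028]
scene (227, 233) [ 0.448 -0.009  0.013]
scene (290, 185) [ 0.661 -0.011  0.038]
scene (240, 305) [ 0.343 -0.168 -0.   ]
scene (150, 222) [0.338 0.143 0.015]
top (325, 198) [ 0.564 -0.182  0.082]
top (318, 222) [ 0.508 -0.168  0.047]
top (190, 210) [0.536 0.161 0.039]
top (172, 188) [0.602 0.218 0.001]
top (320, 288) [ 0.344 -0.177  0.004]
```

View pics/c1.png

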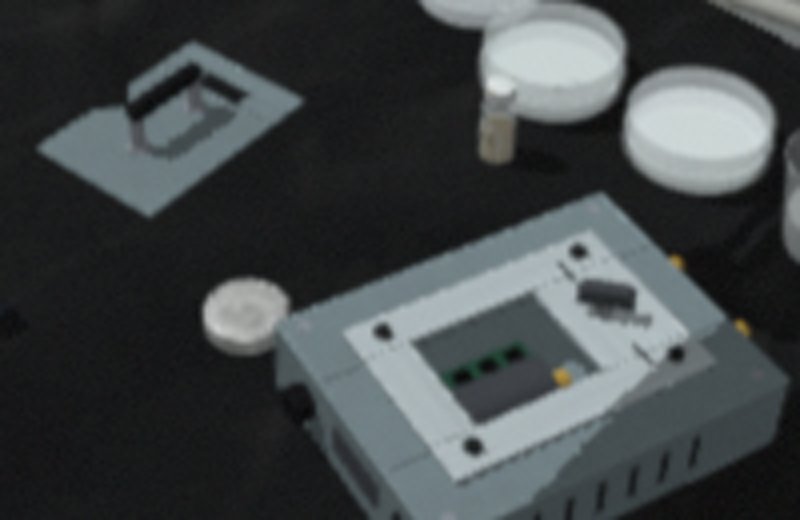

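View pics/wrist0.png

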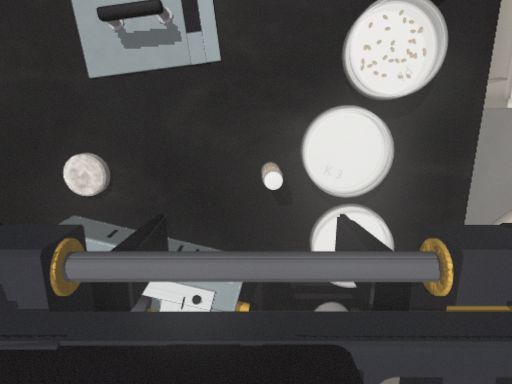

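Request:
{"method": "jog_arm", "body": {"commands": [{"dx": -41,"dy": -12,"dz": -6},{"dx": -41,"dy": -12,"dz": -6},{"dx": -41,"dy": -12,"dz": -6},{"dx": -41,"dy": -12,"dz": -6},{"dx": -41,"dy": -12,"dz": -6},{"dx": -41,"dy": -12,"dz": -6},{"dx": -41,"dy": -12,"dz": -6},{"dx": -41,"dy": -12,"dz": -6}]}}

```text
invalid input at $.commands[0]: expected keys dx, dy, dz, ax, ay, az, claw
```

Request:
{"method": "jog_arm", "body": {"commands": [{},{}]}}

```text
invalid input at $.commands[0]: expected keys dx, dy, dz, ax, ay, az, claw
```

```bash
python3 - <<'E'
from station import telemetry, imaging, r
import cv2,numpy as np,pickle
F={}
for n in("top","wrist","scene"):
    f=imaging.grab_frame(n);F[n]=f
pickle.dump(F,open("f1.pkl","wb"))
s=telemetry.read_state();print(s["time"],s["tool_pos"],s["tcp_rot"],s["force"])
a=F["wrist"]["img"][:230]
b=cv2.resize(F["top"]["img"][160:280,130:370],None,fx=2.1,fy=2.1,interpolation=cv2.INTER_CUBIC)
b=cv2.copyMakeBorder(b,0,0,0,512-b.shape[1],cv2.BORDER_CONSTANT)
cv2.imwrite("pics/c2.png",np.vstack([a,b]))
E
```

```text
0.3 [6.49761858e-01 5.33773403e-06 2.14223086e-01] [-3.14085267e+00 -6.19028076e-05  1.57078678e+00] [-0.59339682  0.08023527 -0.26022205]
```

View pics/c2.png

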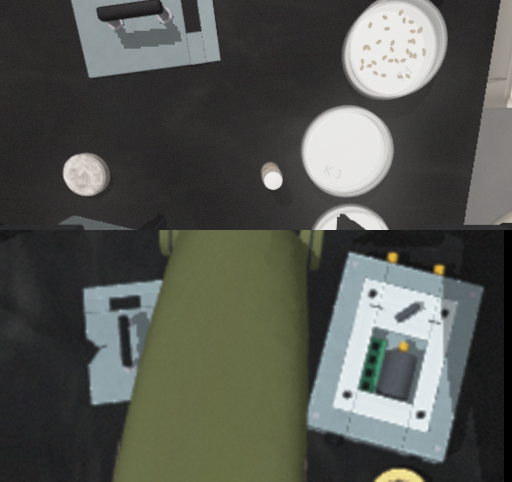

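Request:
{"method": "jog_arm", "body": {"commands": [{"dx": -41,"dy": -12,"dz": -6,"ax": 0,"ay": 0,"az": 0,"claw": 1},{"dx": -41,"dy": -12,"dz": -6,"ax": 0,"ay": 0,"az": 0,"claw": 1},{"dx": -41,"dy": -12,"dz": -6,"ax": 0,"ay": 0,"az": 0,"claw": 1},{"dx": -41,"dy": -12,"dz": -6,"ax": 0,"ay": 0,"az": 0,"claw": 1},{"dx": -41,"dy": -12,"dz": -6,"ax": 0,"ay": 0,"az": 0,"claw": 1},{"dx": -41,"dy": -12,"dz": -6,"ax": 0,"ay": 0,"az": 0,"claw": 1},{"dx": -41,"dy": -12,"dz": -6,"ax": 0,"ay": 0,"az": 0,"claw": 1},{"dx": -41,"dy": -12,"dz": -6,"ax": 0,"ay": 0,"az": 0,"claw": 1}]}}

```text
time: 0.97
tool_pos: [0.5563, -0.3186, 0.2614]
tcp_rot: [3.141, 0.0, 1.571]
force: [1.1, 0.2, 0.3]
width: 0.095
grip_force: 0.0
```

Request:
{"method": "jog_arm", "body": {"commands": [{"dx": 0,"dy": 0,"dz": 0,"ax": 0,"ay": 0,"az": 0,"claw": 1},{"dx": 0,"dy": 0,"dz": 0,"ax": 0,"ay": 0,"az": 0,"claw": 1}]}}

```text
time: 1.13
tool_pos: [0.5565, -0.3189, 0.2613]
tcp_rot: [3.141, 0.0, 1.567]
force: [0.4, -0.0, 0.6]
width: 0.0951
grip_force: 0.0
```

```bash
python3 - <<'E'
from station import telemetry, imaging, r
import cv2,numpy as np,pickle
F={}
for n in("top","wrist","scene"):
    f=imaging.grab_frame(n);F[n]=f
pickle.dump(F,open("f1.pkl","wb"))
s=telemetry.read_state();print(s["time"],s["tool_pos"],s["tcp_rot"],s["force"])
a=cv2.resize(F["wrist"]["img"][:230],(800,359))
b=cv2.resize(F["top"]["img"][180:250,130:370],None,fx=3.33,fy=3.33,interpolation=cv2.INTER_CUBIC)[:,:799]
b=cv2.copyMakeBorder(b,0,0,0,800-b.shape[1],cv2.BORDER_CONSTANT)
cv2.imwrite("pics/c3.png",np.vstack([a,b]))
E
```

```text
1.2833 [ 0.55748863 -0.31569233  0.26055161] [-3.14115477e+00 -8.12086448e-04  1.57185067e+00] [0.39377646 0.07907165 0.15561452]
```

View pics/c3.png

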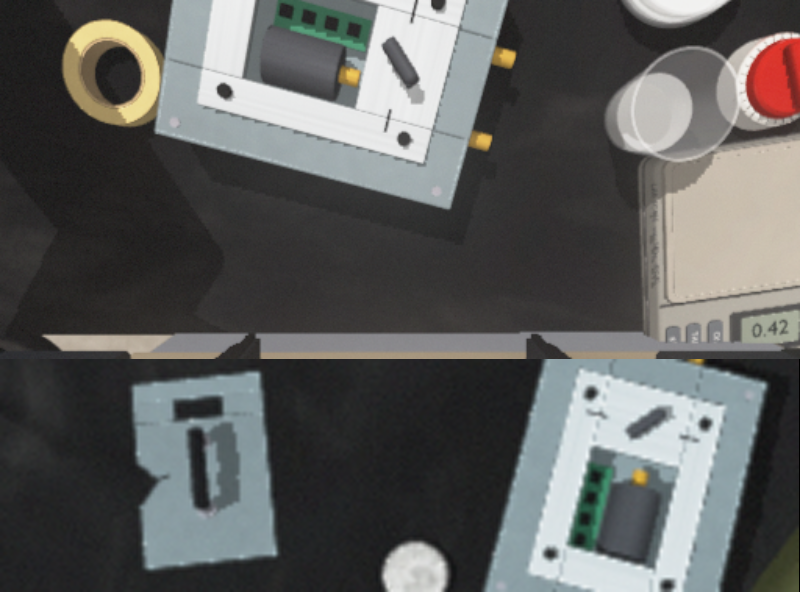

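```bash
cat >> h.py <<'E'
def plane(f,uv,z):
    K,R,t=f["camera_matrix"],f["R"],f["t"]; c=-R.T@t
    d=np.c_[uv,np.ones(len(uv))]@np.linalg.inv(K).T@R
    return c+d*((z-c[2])/d[:,2])[:,None]
def rect(f,mask,z):
    n,l,st,_=cv2.connectedComponentsWithStats(mask.astype(np.uint8)); 
    if n<2: return None
    i=1+st[1:,4].argmax(); v,u=np.nonzero(l==i)
    P=plane(f,np.c_[u,v].astype(float),z)[:,:2]
    c,s,a=cv2.minAreaRect((P*1000).astype(np.float32)); 
    if s[0]<s[1]: s=s[::-1]; a+=90
    return np.round(c,1),np.round(s,1),round((a+90)%180-90,1),len(v)
E
python3 - <<'E'
import pickle
from h import *
F=pickle.load(open("f1.pkl","rb"))
for n in("top","scene","wrist"):
    f=F[n];W=world(f);I=f["img"].max(2).astype(int);x,y,z=W[...,0],W[...,1],W[...,2]
    U=(abs(x-.52)<.17)&(abs(y+.17)<.13);Pn=(abs(x-.535)<.13)&(abs(y-.155)<.1)
    print(n,[np.nanmedian(z[m]).round(4) for m in (U&(I>215)&(z>.05)&(z<.07),Pn&(I>90)&(z<.02),Pn&(z>.025)) if m.any()])
    print(" frame",rect(f,U&(I>200)&(z>.05)&(z<.068),.06))
    case=U&(z>.045)
    print(" case",rect(f,case,.06))
    print(" wing",rect(f,U&(z>.070)&(I<170),.078), np.nanmax(z[U]) if U.any() else 0)
    if n!="wrist":
        print(" panel",rect(f,Pn&(z<.02)&(I>70),.004))
        print(" handle",rect(f,Pn&(z>.028)&(I<80),.040), np.nanpercentile(z[Pn],99.8))
E
```

```text
top [np.float64(0.0602), np.float64(0.0036), np.float64(0.0389)]
 frame (array([ 515., -166.]), array([163.1, 115. ]), -14.5, 1822)
 case (array([ 539.8, -363.7]), array([644.4, 408.5]), -62.5, 18424)
 wing (array([ 572.7, -450.1]), array([590.2, 273.3]), -25.4, 13487) 0.6501135981745285
 panel (array([535.3, 164.3]), array([153.2, 107.1]), 7.2, 2015)
 handle (array([529.2, 162.7]), array([61.4, 11.1]), 7.2, 105) 0.04138471160980266
scene [np.float64(0.0588), np.float64(0.0028), np.float64(0.0371)]
 frame (array([ 511.6, -163.6]), array([163.5, 115.5]), -14.5, 1779)
 case (array([ 503.6, -169.9]), array([221.2, 174.2]), -14.4, 5800)
 wing (array([1603.2,  653.2]), array([769.7, 476.9]), 30.2, 4615) 0.5959937273836003
 panel (array([532.1, 166.8]), array([155.8, 108.8]), 7.1, 1322)
 handle (array([522. , 159.1]), array([66.6, 17. ]), 5.8, 97) 0.039687291021245526
wrist [np.float64(0.0608)]
 frame (array([ 512.4, -168.6]), array([163.9, 108.2]), -14.4, 7723)
 case (array([ 561.4, -499.6]), array([711.6, 235.7]), -0.1, 58955)
 wing (array([ 561.2, -487.6]), array([677.2, 224.3]), -0.1, 58688) 0.3902286246506725
```

```bash
python3 - <<'E'
import pickle
from h import *
F=pickle.load(open("f1.pkl","rb"))
for n in("top","scene","wrist"):
    f=F[n];W=world(f);I=f["img"].max(2).astype(int);x,y,z=W[...,0],W[...,1],W[...,2]
    B=np.hypot(x-.5617,y+.177)<.03
    m=B&(z>.072)&(z<.09)
    print(n," wing",rect(f,m,.08),rect(f,B&(I<110)&(z>.064),.08),np.nanpercentile(z[m],90).round(4))
f=F["wrist"];p=proj(f,np.array([.5617,-.177,.08])).astype(int);print(p)
c=f["img"][max(p[1]-40,0):p[1]+40,p[0]-50:p[0]+50]
cv2.imwrite("pics/w.png",cv2.resize(c,None,fx=6,fy=6,interpolation=cv2.INTER_CUBIC))
E
```

```text
top  wing (array([ 562.1, -177.6]), array([31.9,  9.7]), -55.5, 52) (array([ 562.1, -178.8]), array([29.8,  8.3]), -55.5, 42) 0.0834
scene  wing (array([ 555.1, -179.5]), array([30.5, 16.8]), -55.2, 74) (array([ 552.9, -183.3]), array([28.3, 20.9]), -43.6, 80) 0.0809
wrist  wing (array([ 562.2, -179. ]), array([32.4, 10.6]), -56.0, 356) (array([ 561.5, -179.1]), array([31.8, 10.6]), -56.1, 324) 0.0832
[256  37]
```

Request:
{"method": "jog_arm", "body": {"commands": [{"dx": 28,"dy": 1,"dz": 20,"ax": 0,"ay": 0,"az": 0,"claw": 1},{"dx": 28,"dy": 1,"dz": 20,"ax": 0,"ay": 0,"az": 0,"claw": 1},{"dx": 28,"dy": 1,"dz": 20,"ax": 0,"ay": 0,"az": 0,"claw": 1},{"dx": 28,"dy": 1,"dz": 20,"ax": 0,"ay": 0,"az": 0,"claw": 1},{"dx": 27,"dy": 1,"dz": 20,"ax": 0,"ay": 0,"az": 0,"claw": 1}]}}

```text
time: 1.7
tool_pos: [0.5622, -0.1746, 0.1599]
tcp_rot: [-3.141, -0.0, 1.573]
force: [-0.2, -0.5, 0.3]
width: 0.095
grip_force: 0.0
```

Request:
{"method": "jog_arm", "body": {"commands": [{"dx": 0,"dy": 0,"dz": 0,"ax": 0,"ay": 0,"az": -6.8,"claw": 0},{"dx": 0,"dy": 0,"dz": 0,"ax": 0,"ay": 0,"az": -6.8,"claw": 0},{"dx": 0,"dy": 0,"dz": 0,"ax": 0,"ay": 0,"az": -6.8,"claw": 0},{"dx": 0,"dy": 0,"dz": 0,"ax": 0,"ay": 0,"az": -6.8,"claw": 0},{"dx": 0,"dy": 0,"dz": 0,"ax": 0,"ay": 0,"az": -6.8,"claw": 0},{"dx": 0,"dy": 0,"dz": 0,"ax": 0,"ay": 0,"az": 0,"claw": 0},{"dx": 0,"dy": 0,"dz": 0,"ax": 0,"ay": 0,"az": 0,"claw": 0},{"dx": 0,"dy": 0,"dz": 0,"ax": 0,"ay": 0,"az": 0,"claw": 0}]}}

```text
time: 2.37
tool_pos: [0.5623, -0.1768, 0.1609]
tcp_rot: [-3.142, -0.0, 2.163]
force: [-0.7, -0.4, -0.2]
width: 0.0492
grip_force: 0.0
```

```bash
cat > st.py <<'E'
from station import telemetry, imaging
import numpy as np,sys
from scipy.spatial.transform import Rotation as Ro
s=telemetry.read_state();P=[]
R=Ro.from_euler('xyz',s["tcp_rot"])
print(s["time"],s["tool_pos"].round(4),np.degrees(s["tcp_rot"]).round(2),s["force"].round(1),s["ft_torque"].round(2),s["width"].round(4),s["grip_force"])
if len(sys.argv)>1:
    T=np.array(list(map(float,sys.argv[1:4]))); yaw=float(sys.argv[4])
    print("shift mm",(R.inv().apply(T-s["tool_pos"])*1e3).round(1),"turn",np.degrees((R.inv()*Ro.from_euler('xyz',[np.pi,0,np.radians(yaw)])).as_rotvec()).round(2))
E
python3 st.py .562 -.1782 .068 124
```

```text
Traceback (most recent call last):
  File "st.py", line 6, in <module>
    print(s["time"],s["tool_pos"].round(4),np.degrees(s["tcp_rot"]).round(2),s["force"].round(1),s["ft_torque"].round(2),s["width"].round(4),s["grip_force"])
                                                                                                                         ^^^^^^^^^^^^^^^^
AttributeError: 'float' object has no attribute 'round'
```

Request:
{"method": "jog_arm", "body": {"commands": [{"dx": 0,"dy": 0,"dz": 23,"ax": 0,"ay": 0,"az": 0,"claw": 0},{"dx": 0,"dy": 0,"dz": 23,"ax": 0,"ay": 0,"az": 0,"claw": 0},{"dx": 0,"dy": 0,"dz": 23,"ax": 0,"ay": 0,"az": 0,"claw": 0},{"dx": 0,"dy": 0,"dz": 18,"ax": 0,"ay": 0,"az": 0,"claw": 0},{"dx": 0,"dy": 0,"dz": 0,"ax": 0,"ay": 0,"az": 0,"claw": 0},{"dx": 0,"dy": 0,"dz": 0,"ax": 0,"ay": 0,"az": 0,"claw": 0}]}}

```text
time: 2.87
tool_pos: [0.5615, -0.1773, 0.073]
tcp_rot: [-3.14, -0.002, 2.163]
force: [0.1, -0.6, 0.8]
width: 0.0476
grip_force: 0.0
```

```bash
sed -i 's/s\["width"\].round(4)/round(s["width"],4)/' st.py; python3 st.py .562 -.1782 .068 124
```

```text
2.8667 [ 0.5615 -0.1773  0.073 ] [-1.7992e+02 -1.3000e-01  1.2395e+02] [ 0.1 -0.6  0.8] [ 0.01 -0.07  0.  ] 0.0476 0.0
shift mm [-1.1 -0.1  5. ] turn [-0.08 -0.13 -0.05]
```

Request:
{"method": "jog_arm", "body": {"commands": [{"dx": -0.5,"dy": 0,"dz": 5,"ax": 0,"ay": 0,"az": 0,"claw": -1},{"dx": 0,"dy": 0,"dz": 0,"ax": 0,"ay": 0,"az": 0,"claw": -1},{"dx": 0,"dy": 0,"dz": 0,"ax": 0,"ay": 0,"az": 0,"claw": -1},{"dx": 0,"dy": 0,"dz": 0,"ax": 0,"ay": 0,"az": 0,"claw": -1},{"dx": 0,"dy": 0,"dz": 0,"ax": 0,"ay": 0,"az": 0,"claw": -1},{"dx": 0,"dy": 0,"dz": 0,"ax": 0,"ay": 0,"az": 0,"claw": -1},{"dx": 0,"dy": 0,"dz": 0,"ax": 0,"ay": 0,"az": 0,"claw": -1},{"dx": 0,"dy": 0,"dz": 0,"ax": 0,"ay": 0,"az": 0,"claw": -1}]}}

```text
time: 3.53
tool_pos: [0.5628, -0.1783, 0.0695]
tcp_rot: [3.141, 0.001, 2.164]
force: [0.2, 0.1, 1.4]
width: 0.0097
grip_force: 30.0
```

```bash
python3 st.py .562 -.1782 .068 75.5
```

```text
3.5333 [ 0.5628 -0.1783  0.0695] [1.7997e+02 3.0000e-02 1.2400e+02] [0.2 0.1 1.4] [ 0.1  -0.04  0.01] 0.0097 29.99966472387314
shift mm [ 0.5 -0.6  1.5] turn [4.00e-02 2.00e-02 4.85e+01]
```

Request:
{"method": "jog_arm", "body": {"commands": [{"dx": 0,"dy": 0,"dz": 0,"ax": 0,"ay": 0,"az": 6.9,"claw": -1},{"dx": 0,"dy": 0,"dz": 0,"ax": 0,"ay": 0,"az": 6.9,"claw": -1},{"dx": 0,"dy": 0,"dz": 0,"ax": 0,"ay": 0,"az": 6.9,"claw": -1},{"dx": 0,"dy": 0,"dz": 0,"ax": 0,"ay": 0,"az": 6.9,"claw": -1},{"dx": 0,"dy": 0,"dz": 0,"ax": 0,"ay": 0,"az": 6.9,"claw": -1},{"dx": 0,"dy": 0,"dz": 0,"ax": 0,"ay": 0,"az": 6.9,"claw": -1},{"dx": 0,"dy": 0,"dz": 0,"ax": 0,"ay": 0,"az": 6.9,"claw": -1},{"dx": 0,"dy": 0,"dz": 0,"ax": 0,"ay": 0,"az": 0.2,"claw": -1}]}}

```text
time: 4.2
tool_pos: [0.5621, -0.1785, 0.0695]
tcp_rot: [-3.14, 0.001, 1.316]
force: [-3.5, 0.1, 3.6]
width: 0.0099
grip_force: 30.0
```

Request:
{"method": "jog_arm", "body": {"commands": [{"dx": 0,"dy": 0,"dz": 0,"ax": 0,"ay": 0,"az": 0,"claw": -1},{"dx": 0,"dy": 0,"dz": 0,"ax": 0,"ay": 0,"az": 0,"claw": -1}]}}

```text
time: 4.37
tool_pos: [0.5621, -0.1785, 0.0695]
tcp_rot: [-3.14, 0.001, 1.321]
force: [-4.5, 0.8, 5.7]
width: 0.0098
grip_force: 30.0
```

```bash
python3 st.py .562 -.1782 .068 75.5
```

```text
4.3667 [ 0.5621 -0.1785  0.0695] [-1.7993e+02  3.0000e-02  7.5670e+01] [-4.5  0.8  5.7] [-0.04  0.87 -0.08] 0.0098 30.0041301548481
shift mm [ 0.2 -0.2  1.5] turn [-0.07  0.03  0.17]
```

Request:
{"method": "jog_arm", "body": {"commands": [{"dx": 0,"dy": 0,"dz": 0,"ax": 0,"ay": 0,"az": 0,"claw": 0},{"dx": 0,"dy": 0,"dz": 0,"ax": 0,"ay": 0,"az": 0,"claw": 0},{"dx": 0,"dy": 0,"dz": 0,"ax": 0,"ay": 0,"az": 0,"claw": 0},{"dx": 0,"dy": 0,"dz": -20,"ax": 0,"ay": 0,"az": 0,"claw": 0},{"dx": 0,"dy": 0,"dz": -35,"ax": 0,"ay": 0,"az": 0,"claw": 0},{"dx": 0,"dy": 0,"dz": -35,"ax": 0,"ay": 0,"az": 0,"claw": 0},{"dx": 0,"dy": 0,"dz": -35,"ax": 0,"ay": 0,"az": 0,"claw": 0},{"dx": 0,"dy": 0,"dz": -30,"ax": 0,"ay": 0,"az": 0,"claw": 0}]}}

```text
time: 5.03
tool_pos: [0.563, -0.1782, 0.2264]
tcp_rot: [3.14, -0.0, 1.319]
force: [0.5, 0.3, 0.8]
width: 0.0472
grip_force: 0.0
```

Request:
{"method": "jog_arm", "body": {"commands": [{"dx": 32,"dy": -23,"dz": 0,"ax": 0,"ay": 0,"az": 0,"claw": 0},{"dx": 32,"dy": -23,"dz": 0,"ax": 0,"ay": 0,"az": 0,"claw": 0},{"dx": 32,"dy": -23,"dz": 0,"ax": 0,"ay": 0,"az": 0,"claw": 0},{"dx": 32,"dy": -23,"dz": 0,"ax": 0,"ay": 0,"az": 0,"claw": 0},{"dx": 32,"dy": -23,"dz": 0,"ax": 0,"ay": 0,"az": 0,"claw": 0},{"dx": 32,"dy": -23,"dz": 0,"ax": 0,"ay": 0,"az": 0,"claw": 0},{"dx": 32,"dy": -23,"dz": 0,"ax": 0,"ay": 0,"az": 0,"claw": 0},{"dx": 32,"dy": -23,"dz": 0,"ax": 0,"ay": 0,"az": 0,"claw": 0}]}}

```text
time: 5.7
tool_pos: [0.4476, 0.1173, 0.2239]
tcp_rot: [3.141, -0.001, 1.318]
force: [0.9, -0.3, 0.3]
width: 0.0476
grip_force: 0.0
```

Request:
{"method": "jog_arm", "body": {"commands": [{"dx": 32,"dy": -23,"dz": 0,"ax": 0,"ay": 0,"az": 0,"claw": 0},{"dx": 0,"dy": 0,"dz": 0,"ax": 0,"ay": 0,"az": 6.9,"claw": 0},{"dx": 0,"dy": 0,"dz": 0,"ax": 0,"ay": 0,"az": 6.9,"claw": 0},{"dx": 0,"dy": 0,"dz": 0,"ax": 0,"ay": 0,"az": 6.9,"claw": 0},{"dx": 0,"dy": 0,"dz": 0,"ax": 0,"ay": 0,"az": 6.9,"claw": 0},{"dx": 0,"dy": 0,"dz": 0,"ax": 0,"ay": 0,"az": 6.9,"claw": 0},{"dx": 0,"dy": 0,"dz": 0,"ax": 0,"ay": 0,"az": 6.9,"claw": 0},{"dx": 0,"dy": 0,"dz": 0,"ax": 0,"ay": 0,"az": 6.9,"claw": 0}]}}

```text
time: 6.37
tool_pos: [0.4342, 0.1526, 0.2237]
tcp_rot: [-3.141, -0.0, 0.47]
force: [-0.2, 0.5, 1.0]
width: 0.0476
grip_force: 0.0
```

Request:
{"method": "jog_arm", "body": {"commands": [{"dx": 0,"dy": 0,"dz": 0,"ax": 0,"ay": 0,"az": 6.9,"claw": 0},{"dx": 0,"dy": 0,"dz": 0,"ax": 0,"ay": 0,"az": 6.9,"claw": 0},{"dx": 0,"dy": 0,"dz": 0,"ax": 0,"ay": 0,"az": 6.2,"claw": 0},{"dx": 0,"dy": 0,"dz": 0,"ax": 0,"ay": 0,"az": 0,"claw": 0},{"dx": 0,"dy": 0,"dz": 0,"ax": 0,"ay": 0,"az": 0,"claw": 0}]}}

```text
time: 6.78
tool_pos: [0.4342, 0.1525, 0.2238]
tcp_rot: [-3.141, 0.0, 0.129]
force: [0.2, -0.2, 0.1]
width: 0.0472
grip_force: 0.0
```

```bash
cat > m2.py <<'E'
from station import imaging
from h import *
import pickle
F={n:imaging.grab_frame(n) for n in("top","scene","wrist")}
pickle.dump(F,open("f2.pkl","wb"))
for n,f in F.items():
    W=world(f);I=f["img"].max(2).astype(int);x,y,z=W[...,0],W[...,1],W[...,2]
    U=(abs(x-.52)<.17)&(abs(y+.17)<.13);Pn=(abs(x-.535)<.13)&(abs(y-.155)<.1)
    B=np.hypot(x-.5617,y+.177)<.03
    if n!="wrist":
        print(n," wing",rect(f,B&(z>.070)&(z<.09),.08)," frame",rect(f,U&(I>200)&(z>.05)&(z<.068),.06))
    print(n," panel",rect(f,Pn&(z<.02)&(I>70),.004)," handle",rect(f,Pn&(z>.034)&(z<.06)&(I<80),.040), np.nanmedian(z[Pn&(z>.034)&(z<.06)]).round(4))
cv2.imwrite("pics/w2.png",F["wrist"]["img"])
E
python3 m2.py; python3 st.py .5283 .1645 .12 7.15
```

```text
top  wing (array([ 562.5, -177.9]), array([32.1, 11.2]), 76.4, 57)  frame (array([ 564.9, -227.7]), array([35.2, 20.4]), -12.6, 52)
top  panel (array([568.2, 149.8]), array([90.7, 70.3]), 8.2, 595)  handle (array([541.1, 161.7]), array([37.7,  6.2]), 10.5, 31) 0.0389
scene  wing (array([ 553.9, -181. ]), array([37. , 14.6]), 71.7, 77)  frame None
scene  panel (array([532. , 166.1]), array([153.4, 106.2]), 7.2, 1255)  handle (array([523.1, 161.3]), array([64.1, 15.4]), 8.0, 86) 0.0379
wrist  panel (array([520. , 155.7]), array([229.4, 201.3]), -0.0, 29549)  handle (array([538.1, 166.1]), array([42.6, 10.3]), 7.1, 227) 0.0405
6.9333 [0.4343 0.1525 0.2239] [-180.     -0.      7.31] [ 0.1 -0.3  0.2] [0.02 0.14 0.03] 0.0479 0.0
shift mm [ 94.8   0.  103.9] turn [-0.   -0.    0.16]
```

View pics/w2.png

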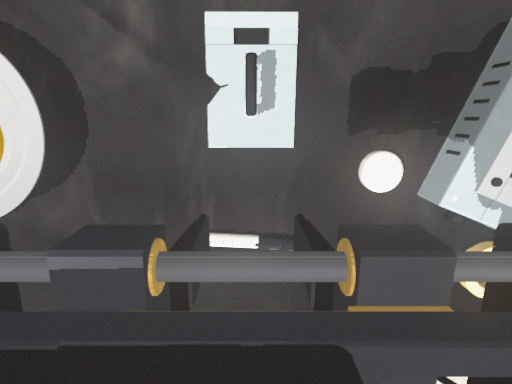

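```bash
python3 - <<'E'
from h import *
import pickle
f=pickle.load(open("f2.pkl","rb"))["wrist"]
I=f["img"].max(2);m=np.zeros_like(I,bool);m[:160,195:305]=1
print("panel",rect(f,m&(I>110),.004))
k=np.zeros_like(m);k[45:125,238:262]=1
print("handle",rect(f,k&(I<60),.040))
k[:]=0;k[22:48,228:274]=1
print("slot",rect(f,k&(I<90),.004))
E
```

```text
panel (array([534. , 165.9]), array([149.9, 105.3]), 7.2, 11001)
handle (array([558.4, 164.5]), array([1., 0.]), 7.5, 2)
slot (array([583.4, 172.5]), array([37.2, 15.5]), -82.6, 511)
```

Request:
{"method": "jog_arm", "body": {"commands": [{"dx": 24,"dy": 0,"dz": 26,"ax": 0,"ay": 0,"az": 0,"claw": 0},{"dx": 24,"dy": 0,"dz": 26,"ax": 0,"ay": 0,"az": 0,"claw": 0},{"dx": 24,"dy": 0,"dz": 26,"ax": 0,"ay": 0,"az": 0,"claw": 0},{"dx": 24,"dy": -0.7,"dz": 26,"ax": 0,"ay": 0,"az": 0,"claw": 0},{"dx": 0,"dy": 0,"dz": 0,"ax": 0,"ay": 0,"az": 0,"claw": 0},{"dx": 0,"dy": 0,"dz": 0,"ax": 0,"ay": 0,"az": 0,"claw": 0}]}}

```text
time: 7.43
tool_pos: [0.5283, 0.1648, 0.1172]
tcp_rot: [3.141, 0.006, 0.126]
force: [0.2, 0.2, 0.3]
width: 0.0475
grip_force: 0.0
```

```bash
python3 st.py .529 .1652 .016 7.2
```

```text
7.4333 [0.5283 0.1648 0.1172] [179.98   0.35   7.24] [0.2 0.2 0.3] [0.03 0.14 0.04] 0.0475 0.0
shift mm [  1.4  -0.3 101.1] turn [0.02 0.35 0.04]
```

Request:
{"method": "jog_arm", "body": {"commands": [{"dx": 0.5,"dy": 0,"dz": 25,"ax": 0,"ay": 0,"az": 0,"claw": 0},{"dx": 0,"dy": 0,"dz": 25,"ax": 0,"ay": 0,"az": 0,"claw": 0},{"dx": 0,"dy": 0,"dz": 25,"ax": 0,"ay": 0,"az": 0,"claw": 0},{"dx": 0,"dy": 0,"dz": 18,"ax": 0,"ay": 0,"az": 0,"claw": 0},{"dx": 0,"dy": 0,"dz": 0,"ax": 0,"ay": 0,"az": 0,"claw": 0},{"dx": 0,"dy": 0,"dz": 0,"ax": 0,"ay": 0,"az": 0,"claw": 0}]}}

```text
time: 7.93
tool_pos: [0.5297, 0.1653, 0.0283]
tcp_rot: [-3.141, -0.001, 0.126]
force: [-0.2, -0.4, -0.5]
width: 0.0475
grip_force: 0.0
```

```bash
python3 st.py .529 .1652 .016 7.2
```

```text
7.9333 [0.5297 0.1653 0.0283] [-1.7999e+02 -5.0000e-02  7.2400e+00] [-0.2 -0.4 -0.5] [0.04 0.09 0.03] 0.0475 0.0
shift mm [-0.8  0.  12.3] turn [-0.01 -0.05  0.04]
```

Descend the last 12 mm and close.

Request:
{"method": "jog_arm", "body": {"commands": [{"dx": -0.5,"dy": 0,"dz": 12,"ax": 0,"ay": 0,"az": 0,"claw": 0},{"dx": 0,"dy": 0,"dz": 0,"ax": 0,"ay": 0,"az": 0,"claw": -1},{"dx": 0,"dy": 0,"dz": 0,"ax": 0,"ay": 0,"az": 0,"claw": -1},{"dx": 0,"dy": 0,"dz": 0,"ax": 0,"ay": 0,"az": 0,"claw": -1},{"dx": 0,"dy": 0,"dz": 0,"ax": 0,"ay": 0,"az": 0,"claw": -1},{"dx": 0,"dy": 0,"dz": 0,"ax": 0,"ay": 0,"az": 0,"claw": -1},{"dx": 0,"dy": 0,"dz": 0,"ax": 0,"ay": 0,"az": 0,"claw": -1},{"dx": 0,"dy": 0,"dz": 0,"ax": 0,"ay": 0,"az": 0,"claw": -1}]}}

```text
time: 8.6
tool_pos: [0.5297, 0.1652, 0.0153]
tcp_rot: [-3.141, -0.0, 0.126]
force: [-0.6, 0.2, 1.5]
width: 0.0117
grip_force: 30.0
```

```bash
python3 st.py .529 .1652 .016 7.2
```

```text
8.6 [0.5297 0.1652 0.0153] [-1.7999e+02 -3.0000e-02  7.2000e+00] [-0.6  0.2  1.5] [ 0.07  0.16 -0.02] 0.0117 30.000144839286804
shift mm [-0.7 -0.1 -0.7] turn [-0.01 -0.03 -0.  ]
```

Request:
{"method": "jog_arm", "body": {"commands": [{"dx": 0,"dy": 0,"dz": -15,"ax": 0,"ay": 0,"az": 0,"claw": -1},{"dx": 0,"dy": 0,"dz": -30,"ax": 0,"ay": 0,"az": 0,"claw": -1},{"dx": 0,"dy": 0,"dz": -35,"ax": 0,"ay": 0,"az": 0,"claw": -1},{"dx": 0,"dy": 0,"dz": -35,"ax": 0,"ay": 0,"az": 0,"claw": -1},{"dx": 0,"dy": 0,"dz": -35,"ax": 0,"ay": 0,"az": 0,"claw": -1},{"dx": 0,"dy": 0,"dz": -25,"ax": 0,"ay": 0,"az": 0,"claw": -1},{"dx": 0,"dy": 0,"dz": -10,"ax": 0,"ay": 0,"az": 0,"claw": -1},{"dx": 0,"dy": 0,"dz": 0,"ax": 0,"ay": 0,"az": 0,"claw": -1}]}}

```text
time: 9.27
tool_pos: [0.5309, 0.1655, 0.2029]
tcp_rot: [-3.141, -0.005, 0.126]
force: [0.4, 0.5, -2.3]
width: 0.0118
grip_force: 30.0
```

Request:
{"method": "jog_arm", "body": {"commands": [{"dx": -3,"dy": 15,"dz": 0,"ax": 0,"ay": 0,"az": 2,"claw": -1},{"dx": -6,"dy": 25,"dz": 0,"ax": 0,"ay": 0,"az": 2,"claw": -1},{"dx": -7,"dy": 35,"dz": 0,"ax": 0,"ay": 0,"az": 0,"claw": -1},{"dx": -7,"dy": 35,"dz": 0,"ax": 0,"ay": 0,"az": 0,"claw": -1},{"dx": -7,"dy": 35,"dz": 0,"ax": 0,"ay": 0,"az": 0,"claw": -1},{"dx": -7,"dy": 35,"dz": 0,"ax": 0,"ay": 0,"az": 0,"claw": -1},{"dx": -7,"dy": 35,"dz": 0,"ax": 0,"ay": 0,"az": 0,"claw": -1},{"dx": -7,"dy": 35,"dz": 0,"ax": 0,"ay": 0,"az": 0,"claw": -1}]}}

```text
time: 9.93
tool_pos: [0.4922, -0.0887, 0.1964]
tcp_rot: [-3.14, 0.005, 0.056]
force: [1.3, -1.1, -1.9]
width: 0.0118
grip_force: 30.0
```

```bash
python3 st.py .5092 -.1641 .15 -14.5
```

```text
9.9333 [ 0.4922 -0.0887  0.1964] [-179.9     0.29    3.21] [ 1.3 -1.1 -1.9] [ 0.05  0.09 -0.01] 0.0118 30.001139044761658
shift mm [13.  76.4 46.2] turn [-0.06  0.3  17.71]
```

Request:
{"method": "jog_arm", "body": {"commands": [{"dx": 5,"dy": 30,"dz": 0,"ax": 0,"ay": 0,"az": 0,"claw": -1},{"dx": 4,"dy": 26,"dz": 0,"ax": 0,"ay": 0,"az": 0,"claw": -1},{"dx": 4,"dy": 16,"dz": 0,"ax": 0,"ay": 0,"az": 0,"claw": -1},{"dx": 0,"dy": 0,"dz": 10,"ax": 0,"ay": 0,"az": 5.9,"claw": -1},{"dx": 0,"dy": 0,"dz": 12,"ax": 0,"ay": 0,"az": 5.9,"claw": -1},{"dx": 0,"dy": 0,"dz": 8,"ax": 0,"ay": 0,"az": 5.9,"claw": -1},{"dx": 0,"dy": 0,"dz": 0,"ax": 0,"ay": 0,"az": 0,"claw": -1},{"dx": 0,"dy": 0,"dz": 0,"ax": 0,"ay": 0,"az": 0,"claw": -1}]}}

```text
time: 10.6
tool_pos: [0.5103, -0.1579, 0.1675]
tcp_rot: [-3.141, 0.005, -0.25]
force: [0.1, 0.3, -2.7]
width: 0.0118
grip_force: 30.0
```

```bash
python3 st.py .5092 -.1641 .12 -14.5;  cat > m3.py <<'E'
import sys
from station import imaging
from h import *
import pickle
F={n:imaging.grab_frame(n) for n in("scene","wrist","top")}
pickle.dump(F,open("f3.pkl","wb"))
a=cv2.resize(F["wrist"]["img"][:260],(500,254))
f=F["scene"];b=f["img"][190:310,190:370]
b=cv2.resize(b,(500,333),interpolation=cv2.INTER_CUBIC)
cv2.imwrite(f"pics/{sys.argv[1]}.png",np.vstack([a,b]))
E
python3 m3.py p1
```

```text
10.6 [ 0.5103 -0.1579  0.1675] [-179.95    0.26  -14.33] [ 0.1  0.3 -2.7] [0.06 0.15 0.03] 0.0118 29.999613761901855
shift mm [ 0.7  6.3 47.5] turn [-0.05  0.26  0.17]
```

View pics/p1.png

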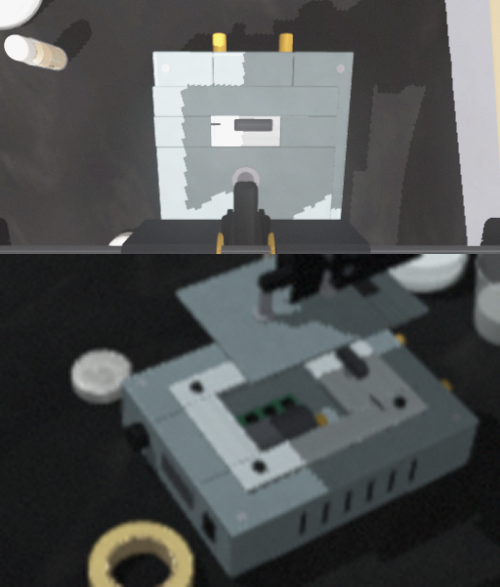

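Request:
{"method": "jog_arm", "body": {"commands": [{"dx": 0.7,"dy": 6.3,"dz": 10,"ax": 0,"ay": 0,"az": 0.2,"claw": -1},{"dx": 0,"dy": 0,"dz": 20,"ax": 0,"ay": 0,"az": 0,"claw": -1},{"dx": 0,"dy": 0,"dz": 12,"ax": 0,"ay": 0,"az": 0,"claw": -1},{"dx": 0,"dy": 0,"dz": 0,"ax": 0,"ay": 0,"az": 0,"claw": -1},{"dx": 0,"dy": 0,"dz": 0,"ax": 0,"ay": 0,"az": 0,"claw": -1},{"dx": 0,"dy": 0,"dz": 0,"ax": 0,"ay": 0,"az": 0,"claw": -1}]}}

```text
time: 11.25
tool_pos: [0.5108, -0.1652, 0.1285]
tcp_rot: [3.141, -0.001, -0.256]
force: [0.4, -0.4, -2.6]
width: 0.0116
grip_force: 30.0
```

```bash
python3 st.py .5092 -.1641 .0755 -14.5; cat > m4.py <<'E'
from station import imaging,telemetry
from h import *
f=imaging.grab_frame("wrist");s=telemetry.read_state()
np.save("w4.npy",f["img"])
W=world(f);z=W[...,2];zb=s["tool_pos"][2]-.0155
I=f["img"].max(2).astype(int)
p=proj(f,np.array([.5618,-.178,zb+.004])).astype(int);print("expect",p)
y0,y1,x0,x1=p[1]-45,p[1]+45,p[0]-70,p[0]+70
box=np.zeros_like(z,bool);box[max(y0,0):y1,x0:x1]=1
pan=box&(abs(z-zb-.004)<.006); hole=box&~pan
print("panel z",np.median(z[pan]).round(4),"exp",round(zb+.004,4))
print("slot",rect(f,hole,zb+.004))
wing=hole&(z>.070)&(z<.09)&(I<150)
print("wing",rect(f,wing,.080), "zw",np.median(z[wing]).round(4))
print("axes yaw", np.degrees(s["tcp_rot"][2]).round(2))
E
python3 m4.py
```

```text
11.25 [ 0.5108 -0.1652  0.1285] [ 1.7999e+02 -4.0000e-02 -1.4690e+01] [ 0.4 -0.4 -2.6] [0.11 0.13 0.  ] 0.0116 29.99953418970108
shift mm [-1.9 -0.7 53. ] turn [ 0.01 -0.04 -0.19]
expect [249 137]
panel z 0.118 exp 0.1175
slot (array([ 563.4, -179.4]), array([39.1, 17.1]), 75.3, 2171)
wing (array([ 562. , -177.7]), array([30.5,  9.3]), 75.3, 675) zw 0.0818
axes yaw -14.69
```

Request:
{"method": "jog_arm", "body": {"commands": [{"dx": -1.8,"dy": -1,"dz": 0,"ax": 0,"ay": 0,"az": 0,"claw": -1},{"dx": 0,"dy": 0,"dz": 8,"ax": 0,"ay": 0,"az": 0,"claw": -1},{"dx": 0,"dy": 0,"dz": 8,"ax": 0,"ay": 0,"az": 0,"claw": -1},{"dx": 0,"dy": 0,"dz": 8,"ax": 0,"ay": 0,"az": 0,"claw": -1},{"dx": 0,"dy": 0,"dz": 4,"ax": 0,"ay": 0,"az": 0,"claw": -1},{"dx": 0,"dy": 0,"dz": 0,"ax": 0,"ay": 0,"az": 0,"claw": -1},{"dx": 0,"dy": 0,"dz": 0,"ax": 0,"ay": 0,"az": 0,"claw": -1}]}}

```text
time: 11.88
tool_pos: [0.5086, -0.1634, 0.0992]
tcp_rot: [-3.141, 0.001, -0.257]
force: [0.6, 0.4, -2.2]
width: 0.0116
grip_force: 30.0
```

```bash
python3 st.py .5092 -.1641 .0755 -14.5; python3 m4.py
```

```text
11.8833 [ 0.5086 -0.1634  0.0992] [-1.7999e+02  8.0000e-02 -1.4700e+01] [ 0.6  0.4 -2.2] [ 0.04  0.13 -0.05] 0.0116 29.99947875738144
shift mm [ 0.8  0.5 23.7] turn [-0.01  0.08 -0.2 ]
expect [251 132]
panel z 0.0886 exp 0.0883
slot (array([ 561.2, -177.6]), array([39. , 17.1]), 75.3, 1850)
wing (array([ 562.2, -177.6]), array([30.5,  9.2]), 75.3, 568) zw 0.0812
axes yaw -14.7
```

Request:
{"method": "jog_arm", "body": {"commands": [{"dx": 0.8,"dy": 0.2,"dz": 5,"ax": 0,"ay": 0,"az": 0,"claw": -1},{"dx": 0,"dy": 0,"dz": 5,"ax": 0,"ay": 0,"az": 0,"claw": -1},{"dx": 0,"dy": 0,"dz": 5,"ax": 0,"ay": 0,"az": 0,"claw": -1},{"dx": 0,"dy": 0,"dz": 2,"ax": 0,"ay": 0,"az": 0,"claw": -1},{"dx": 0,"dy": 0,"dz": 0,"ax": 0,"ay": 0,"az": 0,"claw": -1},{"dx": 0,"dy": 0,"dz": 0,"ax": 0,"ay": 0,"az": 0,"claw": -1}]}}

```text
time: 12.43
tool_pos: [0.5095, -0.1639, 0.0827]
tcp_rot: [-3.142, 0.001, -0.257]
force: [0.0, -0.2, -2.6]
width: 0.0117
grip_force: 30.0
```

Request:
{"method": "jog_arm", "body": {"commands": [{"dx": 0,"dy": 0,"dz": 2,"ax": 0,"ay": 0,"az": 0,"claw": -1},{"dx": 0,"dy": 0,"dz": 0,"ax": 0,"ay": 0,"az": 0,"claw": -1},{"dx": 0,"dy": 0,"dz": 2,"ax": 0,"ay": 0,"az": 0,"claw": -1},{"dx": 0,"dy": 0,"dz": 0,"ax": 0,"ay": 0,"az": 0,"claw": -1},{"dx": 0,"dy": 0,"dz": 0,"ax": 0,"ay": 0,"az": 0,"claw": -1}]}}

```text
time: 12.85
tool_pos: [0.51, -0.1641, 0.0793]
tcp_rot: [3.141, -0.001, -0.257]
force: [0.6, 0.2, -0.8]
width: 0.0113
grip_force: 30.0
```

```bash
python3 st.py .5092 -.1641 .0755 -14.5; python3 m4.py
```

```text
12.85 [ 0.51   -0.1641  0.0793] [ 1.7999e+02 -4.0000e-02 -1.4700e+01] [ 0.6  0.2 -0.8] [ 0.02  0.11 -0.04] 0.0113 29.999565482139587
shift mm [-0.8  0.2  3.8] turn [ 0.01 -0.04 -0.2 ]
expect [251 135]
panel z 0.0688 exp 0.0679
slot (array([ 562. , -178.3]), array([39.5, 17.2]), 75.3, 2091)
wing (array([ 562.2, -177.6]), array([31. ,  9.9]), 76.5, 1095) zw 0.0818
axes yaw -14.7
```

Request:
{"method": "jog_arm", "body": {"commands": [{"dx": 0,"dy": 0,"dz": 1.5,"ax": 0,"ay": 0,"az": 0,"claw": -1},{"dx": 0,"dy": 0,"dz": 1.5,"ax": 0,"ay": 0,"az": 0,"claw": -1},{"dx": 0,"dy": 0,"dz": 0,"ax": 0,"ay": 0,"az": 0,"claw": -1},{"dx": 0,"dy": 0,"dz": 0,"ax": 0,"ay": 0,"az": 0,"claw": -1}]}}

```text
time: 13.23
tool_pos: [0.5101, -0.1641, 0.0771]
tcp_rot: [3.141, -0.001, -0.257]
force: [-2.1, 1.0, 5.4]
width: 0.0115
grip_force: 30.0
```

Request:
{"method": "jog_arm", "body": {"commands": [{"dx": 0,"dy": 0,"dz": 1,"ax": 0,"ay": 0,"az": 0,"claw": -1},{"dx": 0,"dy": 0,"dz": 0,"ax": 0,"ay": 0,"az": 0,"claw": -1},{"dx": 0,"dy": 0,"dz": 0,"ax": 0,"ay": 0,"az": 0,"claw": -1}]}}

```text
time: 13.48
tool_pos: [0.5101, -0.1641, 0.0762]
tcp_rot: [3.141, -0.001, -0.256]
force: [-3.1, 1.8, 5.2]
width: 0.0118
grip_force: 30.0
```

```bash
python3 st.py .5092 -.1641 .0755 -14.5; python3 m4.py
```

```text
13.4833 [ 0.5101 -0.1641  0.0762] [ 1.7999e+02 -3.0000e-02 -1.4700e+01] [-3.1  1.8  5.2] [0.22 0.71 0.02] 0.0118 30.00079572200775
shift mm [-0.9  0.2  0.7] turn [ 0.01 -0.03 -0.2 ]
expect [251 135]
panel z 0.0655 exp 0.0648
slot (array([ 560.7, -177.3]), array([34.3, 10.6]), 75.3, 1189)
wing (array([ 562. , -177.6]), array([30.6,  9.2]), 75.3, 1128) zw 0.0818
axes yaw -14.7
```

Request:
{"method": "jog_arm", "body": {"commands": [{"dx": 0,"dy": 0,"dz": 0.7,"ax": 0,"ay": 0,"az": 0,"claw": -1},{"dx": 0,"dy": 0,"dz": 0,"ax": 0,"ay": 0,"az": 0,"claw": -1},{"dx": 0,"dy": 0,"dz": 0,"ax": 0,"ay": 0,"az": 0,"claw": -1}]}}

```text
time: 13.78
tool_pos: [0.5101, -0.1642, 0.0757]
tcp_rot: [3.141, -0.001, -0.257]
force: [-2.8, 1.5, 7.4]
width: 0.0119
grip_force: 30.0
```

Request:
{"method": "jog_arm", "body": {"commands": [{"dx": 0,"dy": 0,"dz": 0.6,"ax": 0,"ay": 0,"az": 0,"claw": -1},{"dx": 0,"dy": 0,"dz": 0,"ax": 0,"ay": 0,"az": 0,"claw": -1},{"dx": 0,"dy": 0,"dz": 0,"ax": 0,"ay": 0,"az": 0,"claw": -1}]}}

```text
time: 14.03
tool_pos: [0.5101, -0.1641, 0.0754]
tcp_rot: [3.141, -0.0, -0.257]
force: [-4.4, 1.0, 8.8]
width: 0.012
grip_force: 30.0
```

```bash
python3 st.py .5092 -.1641 .0755 -14.5; cat > m5.py <<'E'
from station import imaging,telemetry
from h import *
f=imaging.grab_frame("wrist")
W=world(f);x,y,z=[W[...,i]*1e3 for i in range(3)]
c,s=np.cos(np.radians(-14.5)),np.sin(np.radians(-14.5))
px=(x-513.4)*c+(y+165.2)*s; py=-(x-513.4)*s+(y+165.2)*c
def fit(m):
    A=np.c_[px[m],py[m],np.ones(m.sum())];k=np.linalg.lstsq(A,z[m],rcond=None)[0]
    return "n",int(m.sum()),"z at centre",k[2].round(2),"slope mm per 75/52mm",(k[:2]*[75,52]).round(2),"rms",(z[m]-A@k).std().round(2)
print("panel",fit((abs(px)<71)&(abs(py)<48)&(abs(z-65)<4)&~((abs(px-50)<12)&(abs(py)<24))))
fr=((abs(px)<80.5)&(abs(py)<56)&((abs(px)>76.5)|(abs(py)>53.5))&(abs(z-60)<3.5));print("frame",fit(fr),"med",np.median(z[fr]))
E
python3 m5.py; python3 m4.py
```

```text
14.0333 [ 0.5101 -0.1641  0.0754] [ 1.7999e+02 -2.0000e-02 -1.4700e+01] [-4.4  1.   8.8] [0.36 0.84 0.03] 0.012 30.001192688941956
shift mm [-0.9  0.2 -0.1] turn [ 0.01 -0.02 -0.2 ]
panel ('n', 16743, 'z at centre', np.float64(64.88), 'slope mm per 75/52mm', array([-0.08,  0.01]), 'rms', np.float64(0.69))
frame ('n', 2769, 'z at centre', np.float64(60.81), 'slope mm per 75/52mm', array([0.01, 0.03]), 'rms', np.float64(0.66)) med 60.819808692158205
expect [251 135]
panel z 0.0647 exp 0.0639
slot (array([ 560.7, -177.4]), array([34. , 11.1]), 76.4, 1204)
wing (array([ 562.2, -177.9]), array([30.9,  9.6]), 75.3, 1135) zw 0.0818
axes yaw -14.7
```

Request:
{"method": "jog_arm", "body": {"commands": [{"dx": 0,"dy": 0,"dz": 0.7,"ax": 0,"ay": 0,"az": 0,"claw": -1},{"dx": 0,"dy": 0,"dz": 0,"ax": 0,"ay": 0,"az": 0,"claw": -1},{"dx": 0,"dy": 0,"dz": 0,"ax": 0,"ay": 0,"az": 0,"claw": -1}]}}

```text
time: 14.38
tool_pos: [0.5101, -0.1641, 0.0753]
tcp_rot: [3.141, -0.0, -0.256]
force: [-6.3, 2.6, 12.6]
width: 0.0119
grip_force: 30.0
```

Request:
{"method": "jog_arm", "body": {"commands": [{"dx": 0,"dy": 0,"dz": 0.7,"ax": 0,"ay": 0,"az": 0,"claw": -1},{"dx": 0,"dy": 0,"dz": 0,"ax": 0,"ay": 0,"az": 0,"claw": -1},{"dx": 0,"dy": 0,"dz": 0,"ax": 0,"ay": 0,"az": 0,"claw": -1}]}}

```text
time: 14.63
tool_pos: [0.5101, -0.1641, 0.0753]
tcp_rot: [3.141, 0.0, -0.256]
force: [-8.3, 3.3, 16.5]
width: 0.0118
grip_force: 30.0
```

```bash
python3 st.py .5092 -.1641 .0755 -14.5; python3 m5.py
```

```text
14.6333 [ 0.5101 -0.1641  0.0753] [ 1.7999e+02  1.0000e-02 -1.4690e+01] [-8.3  3.3 16.5] [ 0.64  1.49 -0.05] 0.0118 30.00233620405197
shift mm [-0.9  0.2 -0.2] turn [ 0.01  0.01 -0.19]
panel ('n', 16760, 'z at centre', np.float64(64.83), 'slope mm per 75/52mm', array([-0.04,  0.02]), 'rms', np.float64(0.69))
frame ('n', 2772, 'z at centre', np.float64(60.81), 'slope mm per 75/52mm', array([-0.01,  0.02]), 'rms', np.float64(0.66)) med 60.80977893426922
```

Request:
{"method": "jog_arm", "body": {"commands": [{"dx": -0.5,"dy": 0,"dz": 0.2,"ax": 0,"ay": 0,"az": 0,"claw": -1},{"dx": 0,"dy": 0,"dz": 0,"ax": 0,"ay": 0,"az": 0,"claw": -1},{"dx": 0,"dy": 0,"dz": 0,"ax": 0,"ay": 0,"az": 0,"claw": -1},{"dx": 0,"dy": 0,"dz": 0,"ax": 0,"ay": 0,"az": 0,"claw": -1}]}}

```text
time: 15.02
tool_pos: [0.5101, -0.1642, 0.0753]
tcp_rot: [3.141, -0.001, -0.256]
force: [-6.2, 3.0, 15.4]
width: 0.012
grip_force: 30.0
```

```bash
python3 st.py .5092 -.1641 .0755 -14.5; python3 m5.py; python3 m3.py p2
```

```text
15.0167 [ 0.5101 -0.1642  0.0753] [ 1.7999e+02 -7.0000e-02 -1.4690e+01] [-6.2  3.  15.4] [0.6  1.28 0.04] 0.012 30.002300441265106
shift mm [-0.9  0.2 -0.2] turn [ 0.01 -0.07 -0.19]
panel ('n', 16738, 'z at centre', np.float64(64.83), 'slope mm per 75/52mm', array([-0.03, -0.01]), 'rms', np.float64(0.7))
frame ('n', 2757, 'z at centre', np.float64(60.78), 'slope mm per 75/52mm', array([ 0.04, -0.01]), 'rms', np.float64(0.65)) med 60.808037942010614
```

View pics/p2.png

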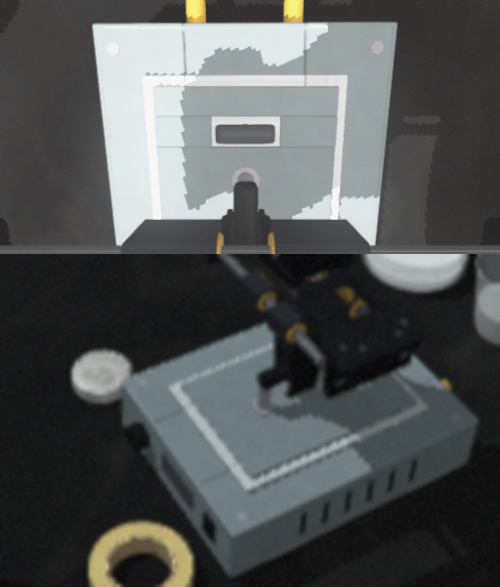

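The panel lies flush inside an even frame border. The wing shows through the slot at crop (246,133), with a gap all round it. Bystanders in view, the tin and the tape, have not moved. Handing in.

```bash
python3 -c "
from station import r
print(r.close_job())"
```

```text
the job is handed in; nothing more can be done
None
```

The job is handed in: I turned the wing into line with the tick marks and set the panel on the frame with the wing up through the slot. The gripper is still holding it down flush at about 15 N, flat to within about 0.1 mm by the camera, at 15 s of the 61 s allowed; the tin and tape had not moved in the last picture, and nothing touched the vial, marker or cup, though I did not re-measure those three.

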